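# Unlock and draw out the compressor's pump carriage

## Task

On the opened compressor, undo the T-handle locking screw counter-clockwise, half turn by half turn, all the way up to its stop, while the pump carriage stays home; then draw the carriage out by its pull bar as far as it goes and let go of everything. Leave the tools, the filter can and the tester where they are.

Things in the scene. Friction and masses are not known exactly. Their poses are not given: they have to be found in the camera images.
- chassis: Black base tray 190 x 300 x 12 mm fixed to the bench, with two steel rails and an aluminium bridge (172 mm along x, 40 mm along y, top at 125 mm, steel nut boss to 135 mm) across the middle. Origin: centre of its underside, on the bench, exactly below the screw's axis. z up; y: the way the carriage slides out; x: along the bridge.
- tee_hub (a point): Centre of the T-handle's cross bar, on the vertical screw axis. The T-handle is plain steel: cross bar 13 mm thick with a 19 mm ball at each end, 161 mm long over the balls, level, along this point's x axis; hub 26 mm thick, flush with the bar to within 6 mm. Bar centre 178 mm above the bench when fully screwed down, 193 mm at the upper stop. z up.
- tee_end_a (a point): Point on the cross bar's centre line 55 mm from the screw axis on the +x side of the T-handle, a good place to grip: clear below by 46 mm over the bridge, more elsewhere. x points outward along the bar.
- tee_end_b (a point): The same point on the other arm, 55 mm from the axis on the T-handle's -x side (its x points inward).
- tee (a joint): Screw angle in rad: 0 fully screwed down, grows counter-clockwise seen from above (undoing); hard upper stop at 9.42 (1.5 turns); at 0 and whole turns the bar lies along the chassis's x axis, its +x arm towards the chassis's +x. The screw climbs 10 mm a turn and its lower end locks the carriage until about 7.6. Stiff: about 0.25 N m (4.5 N at 55 mm from the axis); it stays where it is left.
- pull_bar (a point): Centre of the carriage's pull bar: plain steel rod 14 mm thick, 98 mm long, level along the chassis's x axis, centre line 95 mm above the bench, on two 12 mm posts 42 mm either side of the centre; 135 mm from the screw axis along the chassis's +y when home. Carriage plate top is 55 mm below the bar's centre; cylinder heads (up to 72 mm above the bench) end 60 mm from the bar on the bridge side. Axes as the chassis.
- carriage (a joint): How far the carriage is drawn out in m, along the chassis's +y: 0 home, hard stop at 0.070. Friction about 6 N plus drag of 15 N per m/s; it stays where it is left. While locked it has about 2.5 mm of play.
- screwdriver: Bystander: screwdriver lying beyond the chassis. Origin: its underside's centre.
- wrench: Bystander: spanner lying on the robot's side of the chassis. Origin: its underside's centre.
- filter_can: Bystander: white round filter can, 64 mm across, 95 mm tall, standing to the right of the chassis. Origin: its underside's centre.
- tester: Bystander: white bench tester 130 x 200 x 91 mm with a blue front, standing to the left. Origin: its underside's centre.

How it is judged:
On the way, in this order (a step that is already met when the one before it is completed fails the run):
1. the T-handle screw is undone up to its stop with the carriage still home (value of joint tee above 9.1 rad and value of joint carriage below 0.006 m), for 0.2 s.
2. the carriage is drawn out to its stop (value of joint carriage above 0.066 m), for 0.2 s.
At the end, for the whole second after the job is handed in: The screw stands within 0.32 rad of its upper stop (above 9.1 rad), the carriage is within 4 mm of its outer stop (above 66 mm), both at rest (value of joint tee above 9.1 rad and value of joint carriage above 0.066 m and velocity of joint carriage below 0.005 m/s and velocity of joint tee below 0.05 rad/s); the robot touches nothing.
It fails at once if a bystander is shifted by more than 30 mm (distance of any of screwdriver, wrench, filter_can, tester from where it was at the start of the episode above 0.03 m).
It also fails if it takes over 72 s, if anything falls off the work surface, if the arm or the gripper's body presses on something with over 40 N, if the wrist force passes 120 N, or if a joint passes its speed limit or range.

## Robot

A 6-joint arm with a two-finger parallel gripper is mounted at the origin on the work surface. World frame = base frame: x ahead of the robot, y to its left, z up, the work surface at z = 0. Lengths are in m, angles in rad, forces in N, time in s.
With the tool pointing down it reaches from about 0.25 to 0.775 m from the base axis. Payload 4 kg.
Tool frame: the origin (TCP) lies at the very end of the fingers, on their centre line; the grasp point (between the pads) lies 19 mm behind it; z points along the fingers, y is the direction in which the jaws open and shut (so a half turn about z gives the same grasp; the last joint's range is limited). The gripper opens to 85 mm and grips with 20 to 120 N. Pads are 22 mm wide; open, the fingers measure 114 mm over their backs; the gripper's body (76 mm by 85 mm) begins 54 mm behind the grasp point. The pads swing forward as they close: fully open they stand 13 mm farther back than shut.
Start: joints at [1.083, 0.087, 1.371, -0, 1.684, -0.103], TCP at [0.206, 0.51, 0.231] pointing down, gripper open.
Joint ranges: [-3.1, 3.1], [-0.76, 2.03], [0.27, 2.55], [-1.08, 4.22], [0.17, 2.65], [-2.57, 2.57]. Speed limits (rad/s): [2.79, 2.79, 3.14, 3.14, 3.14, 3.14].

## Interface

Orientations are given as a unit quaternion [w, x, y, z].
In Python, from plant import manip, cams, ticket gives the robot as it stands.
- The arm moves only by the tool step_arm, never from a script. Its argument "targets" is a list of rows, each an object with "claw": the gripper's target within -1 to 1 (fully open at 1, half-way at 0, shut at -1); "xyz": the shift along the tool's x, y, z in mm, a list of three; "turn": the turn about the tool's z in rad. A call has exactly 5 rows; each row is the pose to reach, as a shift and turn from the pose commanded when the call began, along the tool's axes at that moment; what a row does not reach only later rows make up. A row lasts 1/10 s, in which the tool goes at most 50 mm and 8.59 degrees, less where a joint would pass 70% of its speed; a pose out of reach is approached as far as the arm can. A call with a gripper value outside its range is refused whole. The fingers move at their own pace and stop on an object; "force" is the grip in N (left out, the last holds). Time passes only in rows, so rows that repeat a pose let the fingers close, or fill a call up. It gives the time, the measured TCP pose, the force and the opening at its end, in the units of the state.
- manip.observe(): the state, without advancing time (a new reading comes with each control period).
- cams.snapshot(name): name is "scene" or "top"; returns a dict with "pixels" (480x640x3 uint8, blue, green, red), "fx", "fy", "cx", "cy" (pixels), "eye" and "orientation" of the camera in the world. Camera axes: x right, y down, z forward; pixel columns grow to the right and rows downward; lengths in m; the calibration is good to about 2 mm. A picture is of the moment at which its call begins. There is no depth.
- ticket.finish_job(): hands the job in, once; it reports no verdict.
The state is a dict: "time": time; "joints": joint angles; "qvel": joint speeds; "joint_efforts": joint torques, N m; "tcp_pos": TCP position; "tcp_rot": TCP orientation; "contact_force": force on the tool from outside, world axes, zero at the start; "wrist_torque": the same for the moment, N m; "grip_width": finger opening in m.
Only numpy, scipy, OpenCV 4.12 (cv2) and the standard library are available. Lean on these libraries where they do the work, as an engineer would, in place of code of your own. Each camera call takes 0.05 s, during which the arm holds its last target.

## Working session

There is one attempt and no reset: what is moved stays moved. The work goes in short steps, Python scripts to look and compute and a tool call to move; the robot and the scene stay as the last step left them, time stands still between calls to the robot, and variables do not carry over. Pictures are saved under pics/ and viewed, and the job is handed in when it is done.

Besides the shell and the picture viewer there is one more tool, called as name(argument=value, ...) on one line, values as JSON. step_arm: Moves the arm, as the interface text tells. Its arguments: {"type":"object","properties":{"targets":{"type":"array","items":{"type":"object","properties":{"claw":{"type":"number"},"xyz":{"type":"array","items":{"type":"number"}},"turn":{"type":"number"}}}},"force":{"type":"number"}},"required":["targets"]}

```bash
ls; mkdir -p pics; python3 - <<'E'
from plant import manip, cams, ticket
import cv2
for n in ("scene","top"):
    s=cams.snapshot(n); cv2.imwrite(f"pics/{n}0.png",s["pixels"]); print(n,{k:v for k,v in s.items() if k!="pixels"})
print(manip.observe())
E
```

```text
pics
scene {'fx': 497.61317176279783, 'fy': 497.61317176279783, 'cx': 313.7827154860822, 'cy': 242.73098663641926, 'eye': array([0.90270922, 0.51520986, 0.89763717]), 'orientation': array([-0.09133347,  0.27457776,  0.9085432 , -0.30135445])}
top {'fx': 520.6051350340406, 'fy': 520.6051350340406, 'cx': 322.8461245557491, 'cy': 243.89410000750513, 'eye': array([0.45241848, 0.03739016, 1.46063536]), 'orientation': array([ 0.03001855, -0.7037212 ,  0.70896572, -0.0352559 ])}
{'time': 0.1, 'joints': array([ 1.08290181e+00,  8.79075397e-02,  1.37212204e+00, -1.97933767e-05,
        1.68357294e+00, -1.03089527e-01]), 'qvel': array([ 0.00135448,  0.00021366, -0.00216843,  0.00080052,  0.00206796,
        0.00024143]), 'joint_efforts': array([ 1.82973105e-03, -3.53018332e+01, -3.14216280e+01, -1.53500164e-04,
        7.99851929e-03, -4.47956552e-05]), 'tcp_pos': array([0.20625429, 0.50938412, 0.23023211]), 'tcp_rot': array([-2.83237570e-04,  1.91218595e-01,  9.81546962e-01, -9.64239330e-04]), 'contact_force': array([ 0.39378974, -0.94945143, -0.02200121]), 'wrist_torque': array([-0.02250676,  0.06099703, -0.01814588]), 'grip_width': 0.08542552881066247}
```

View pics/scene0.png

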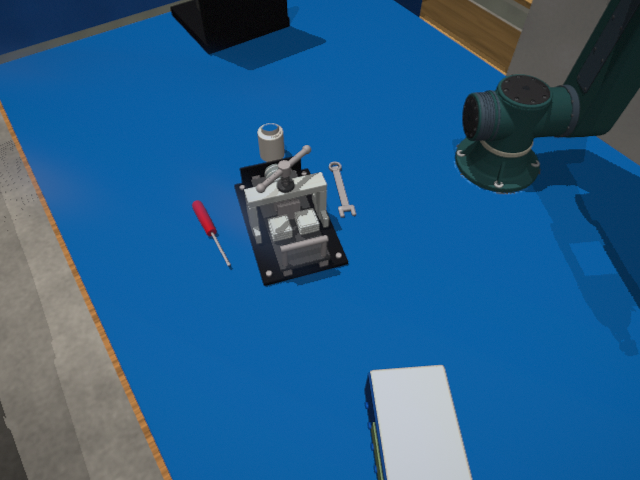

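View pics/top0.png

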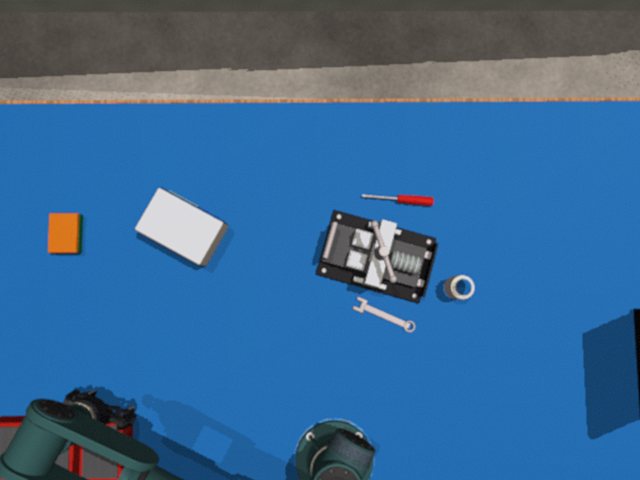

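The scene view shows the T-handle hub at about (285,167) and the pull bar at about (303,248). In the top view the hub is at about (383,252) and the pull bar at about (331,242). The bar isn't aligned with the bridge. I'll zoom in for measurements.

```bash
cat > h.py <<'E'
import numpy as np, cv2
from scipy.spatial.transform import Rotation as R
def rot(q): return R.from_quat([q[1],q[2],q[3],q[0]]).as_matrix()
def ray(s,u,v):
    d=rot(s["orientation"])@np.array([(u-s["cx"])/s["fx"],(v-s["cy"])/s["fy"],1.]); return np.array(s["eye"]),d/np.linalg.norm(d)
def onz(s,u,v,z):
    e,d=ray(s,u,v); return e+d*(z-e[2])/d[2]
def tri(a,ua,b,ub):
    e1,d1=ray(a,*ua); e2,d2=ray(b,*ub)
    t=np.linalg.lstsq(np.c_[d1,-d2],e2-e1,rcond=None)[0]
    p,q=e1+t[0]*d1,e2+t[1]*d2
    return (p+q)/2,np.linalg.norm(p-q)
def proj(s,P):
    c=rot(s["orientation"]).T@(np.array(P)-s["eye"]); return c[0]/c[2]*s["fx"]+s["cx"],c[1]/c[2]*s["fy"]+s["cy"]
def crop(img,x0,y0,x1,y1,k,name):
    cv2.imwrite(name,cv2.resize(img[y0:y1,x0:x1],None,fx=k,fy=k,interpolation=cv2.INTER_CUBIC))
E
python3 - <<'E'
from h import *
import pickle
a=cv2.imread("pics/scene0.png"); b=cv2.imread("pics/top0.png")
crop(a,225,130,360,290,4,"pics/sc.png"[:-4]+"z.png") if 0 else cv2.imwrite("pics/s0z.png",cv2.resize(a[130:280,230:360],None,fx=4,fy=4,interpolation=cv2.INTER_CUBIC))
crop(b,310,200,450,310,5,"pics/t0z.png")
E
```

```text
(no output)
```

View pics/s0z.png

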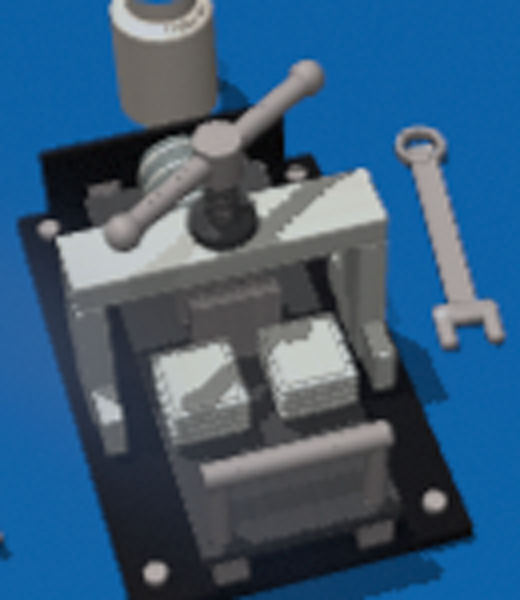

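View pics/t0z.png

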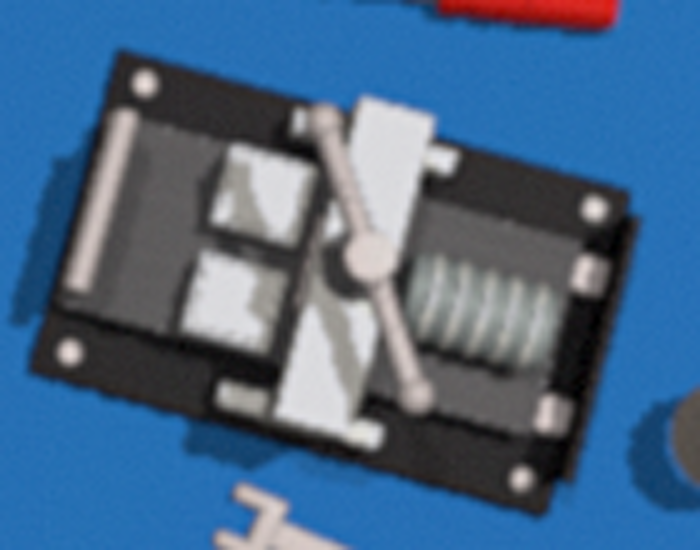

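The zooms show the T-bar balls at scene (261,188) and (306,149), and at top (375,223) and (393,279). I'll triangulate these.

```bash
python3 - <<'E'
from h import *
from plant import cams
S=cams.snapshot("scene");T=cams.snapshot("top")
z=lambda u,v,k,x,y:((u+.5)/k-.5+x,(v+.5)/k-.5+y)
s=lambda u,v:z(u,v,4,230,130)
t=lambda u,v:z(u,v,5,310,200)
pts={"ballA":((124,231),(325,117)),"ballB":((305,76),(417,394)),"pb+x":((209,474),(125,115)),"pb-x":((386,432),(76,283)),
"scr1":((156,572),(145,82)),"scr2":((434,500),(69,352)),"scr3":((48,228),(595,208)),"scr4":((297,174),(521,479))}
P={}
for k,(a,b) in pts.items():
    p,g=tri(S,s(*a),T,t(*b)); P[k]=p; print(k,p.round(4),"gap",round(g,4))
hub=(P["ballA"]+P["ballB"])/2; d=P["ballA"]-P["ballB"]; print("hub",hub,np.linalg.norm(d),"yawbar",np.arctan2(d[1],d[0]))
pb=(P["pb+x"]+P["pb-x"])/2; d=P["pb+x"]-P["pb-x"];print("pb",pb,np.linalg.norm(d),"yaw",np.arctan2(d[1],d[0]))
v=pb-hub; print("hub->pb",v,np.hypot(*v[:2]),"yaw x",np.arctan2(v[1],v[0])-np.pi/2)
c=[np.array(onz(T,*t(*pts[k][1]),.014)) for k in("scr1","scr2","scr3","scr4")]
print("chassis c",np.mean(c,0)); e=c[0]-c[2]+c[1]-c[3]; print("yaw",np.arctan2(e[1],e[0])-np.pi/2); e=c[0]-c[1]+c[2]-c[3]; print(np.arctan2(e[1],e[0]))
E
```

```text
ballA [ 0.6202 -0.1     0.1823] gap 0.004
ballB [ 0.4842 -0.144   0.1803] gap 0.001
pb+x [ 0.6338 -0.0041  0.1003] gap 0.0018
pb-x [0.5454 0.0225 0.0994] gap 0.0016
scr1 [ 0.663  -0.0179  0.0191] gap 0.002
scr2 [0.5132 0.0253 0.0182] gap 0.0004
scr3 [ 0.5907 -0.2684  0.0172] gap 0.0018
scr4 [ 0.4408 -0.2236  0.0167] gap 0.0015
hub [ 0.55218483 -0.12196786  0.18132671] 0.14295758478785822 yawbar 0.3127262927918523
pb [0.58959786 0.00919826 0.0998312 ] 0.09225070686646854 yaw -0.2915086939395462
hub->pb [ 0.03741303  0.13116611 -0.08149551] 0.13639752268169777 yaw x -0.27785551888796567
chassis c [ 0.55282471 -0.12191997  0.014     ]
yaw -0.2818232054299674
-0.286555857776235
```

```bash
cat >> h.py <<'E'
def plan(o,xyz,yaw,n=5,fr=None):
    """rows to reach world xyz (m), tool-x yaw, from measured state"""
    M=rot(o["tcp_rot"]); y0=np.arctan2(M[1,0],M[0,0])
    d=M.T@(np.array(xyz)-o["tcp_pos"])*1000; t=-(yaw-y0)
    print("at",o["tcp_pos"].round(4),"yaw",round(y0,3),"z",M[:,2].round(3),"j6",o["joints"][5].round(3),"F",o["contact_force"].round(1),"w",round(o["grip_width"],4),"t",o["time"])
    print("shift",d.round(1),"turn",round(t,3),"min rows",np.linalg.norm(d)/50,abs(t)/.1499)
E
python3 - <<'E'
from h import *
from plant import manip
plan(manip.observe(),[.6045,-.105,.25],.313)
E
```

```text
at [0.2063 0.5095 0.2305] yaw 2.757 z [-0.001 -0.001 -1.   ] j6 -0.103 F [ 0.2  0.1 -0.7] w 0.0858 t 0.2
shift [-599.7 -420.1  -18.9] turn 2.444 min rows 14.650019305296915 16.303001433777943
```

step_arm(targets=[{"claw": 1,"xyz": [-35,-25,-6],"turn": 0.14},{"claw": 1,"xyz": [-70,-50,-12],"turn": 0.28},{"claw": 1,"xyz": [-105,-74,-19],"turn": 0.42},{"claw": 1,"xyz": [-141,-99,-19],"turn": 0.56},{"claw": 1,"xyz": [-176,-124,-19],"turn": 0.7}], force=40)

```text
time: 0.7
tcp_pos: [0.3237, 0.3273, 0.2505]
tcp_rot: [0.0, 0.518, 0.855, 0.0]
contact_force: [1.0, 0.8, 0.2]
grip_width: 0.0855
```

```bash
python3 - <<'E'
from h import *
from plant import manip
plan(manip.observe(),[.6045,-.105,.25],.313)
E
```

```text
at [0.3237 0.3273 0.2505] yaw 2.051 z [ 0.001  0.    -1.   ] j6 0.187 F [1.  0.8 0.2] w 0.0855 t 0.7
shift [-513.2   49.1    0.6] turn 1.738 min rows 10.310472834373178 11.597677833191865
```

step_arm(targets=[{"claw": 1,"xyz": [-43,4,0],"turn": 0.145},{"claw": 1,"xyz": [-86,8,0],"turn": 0.29},{"claw": 1,"xyz": [-129,12,0],"turn": 0.435},{"claw": 1,"xyz": [-172,16,0],"turn": 0.58},{"claw": 1,"xyz": [-215,20,0],"turn": 0.725}])

```text
time: 1.2
tcp_pos: [0.4417, 0.1464, 0.2503]
tcp_rot: [-0.0, 0.788, 0.615, 0.0]
contact_force: [-0.9, -0.5, 0.3]
grip_width: 0.0855
```

```bash
python3 - <<'E'
from h import *
from plant import manip
plan(manip.observe(),[.6045,-.105,.25],.313)
E
```

```text
at [0.4417 0.1464 0.2503] yaw 1.326 z [ 0.  0. -1.] j6 0.443 F [-0.9 -0.5  0.3] w 0.0855 t 1.2
shift [-2.044e+02  2.189e+02  2.000e-01] turn 1.013 min rows 5.990005721259488 6.756152826058259
```

step_arm(targets=[{"claw": 1,"xyz": [-30,32,0],"turn": 0.145},{"claw": 1,"xyz": [-60,64,0],"turn": 0.29},{"claw": 1,"xyz": [-90,96,0],"turn": 0.435},{"claw": 1,"xyz": [-120,128,0],"turn": 0.58},{"claw": 1,"xyz": [-150,160,0],"turn": 0.725}])

```text
time: 1.7
tcp_pos: [0.5617, -0.0373, 0.2501]
tcp_rot: [-0.0, 0.955, 0.296, -0.0]
contact_force: [1.0, 0.1, 0.2]
grip_width: 0.0854
```

```bash
python3 - <<'E'
from h import *
from plant import manip
plan(manip.observe(),[.6045,-.105,.22],.313)
E
```

```text
at [ 0.5617 -0.0373  0.2501] yaw 0.601 z [-0.  0. -1.] j6 0.803 F [1.  0.1 0.2] w 0.0854 t 1.7
shift [-3.  80.  30.1] turn 0.288 min rows 1.7109930124271346 1.9181919527304145
```

step_arm(targets=[{"claw": 1,"xyz": [-1,32,0],"turn": 0.12},{"claw": 1,"xyz": [-3,60,0],"turn": 0.24},{"claw": 1,"xyz": [-3,80,0],"turn": 0.288},{"claw": 1,"xyz": [-3,80,20],"turn": 0.288},{"claw": 1,"xyz": [-3,80,30],"turn": 0.288}])

```text
time: 2.2
tcp_pos: [0.6039, -0.1036, 0.2181]
tcp_rot: [-0.001, 0.987, 0.158, -0.001]
contact_force: [-1.4, 0.3, -0.6]
grip_width: 0.0852
```

```bash
python3 - <<'E'
from h import *
from plant import manip,cams
S=cams.snapshot("scene");T=cams.snapshot("top")
crop(S["pixels"],210,90,360,290,3,"pics/s1z.png")
crop(T["pixels"],310,180,450,310,5,"pics/t1z.png")
plan(manip.observe(),[.6045,-.105,.160],.313)
E
```

```text
at [ 0.603  -0.1026  0.2174] yaw 0.319 z [-0.005  0.002 -1.   ] j6 0.991 F [ 0.1  0.8 -0.5] w 0.0852 t 2.3
shift [ 0.9  3.  57.3] turn 0.006 min rows 1.1484950812664554 0.03997355945712315
```

View pics/s1z.png

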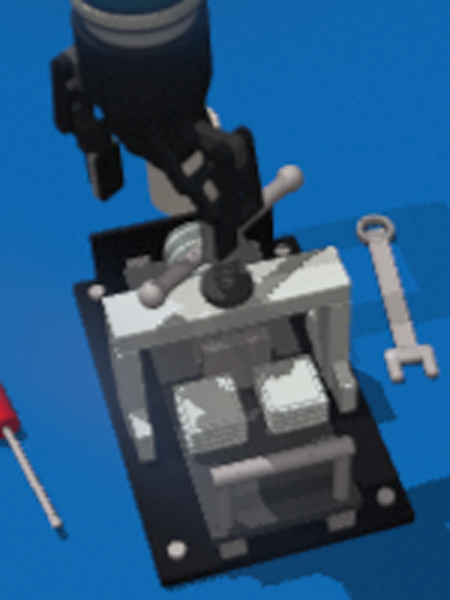

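View pics/t1z.png

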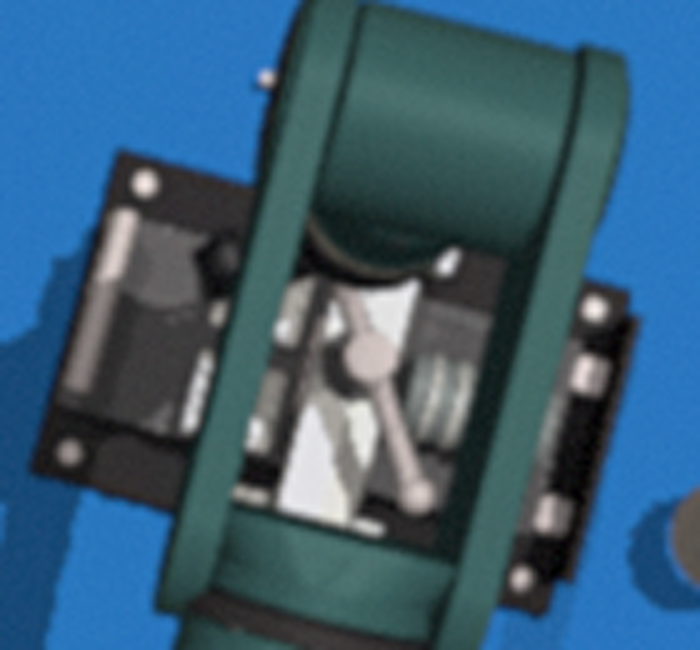

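The fingers straddle the far arm (scene zoom about (170,250)). Going down and closing.

step_arm(targets=[{"claw": 1,"xyz": [0,0,30],"turn": 0},{"claw": 1,"xyz": [0,0,60],"turn": 0},{"claw": 1,"xyz": [0,0,60],"turn": 0},{"claw": -1,"xyz": [0,0,60],"turn": 0},{"claw": -1,"xyz": [0,0,60],"turn": 0}])

```text
time: 2.8
tcp_pos: [0.6054, -0.103, 0.163]
tcp_rot: [0.001, 0.987, 0.159, 0.002]
contact_force: [0.8, 0.2, 0.3]
grip_width: 0.0591
```

step_arm(targets=[{"claw": -1,"xyz": [0,0,0],"turn": 0},{"claw": -1,"xyz": [0,0,0],"turn": 0},{"claw": -1,"xyz": [0,0,0],"turn": 0},{"claw": -1,"xyz": [0,0,0],"turn": 0},{"claw": -1,"xyz": [0,0,0],"turn": 0}])

```text
time: 3.3
tcp_pos: [0.6052, -0.1037, 0.1618]
tcp_rot: [0.001, 0.987, 0.159, 0.002]
contact_force: [1.0, -3.1, 4.7]
grip_width: 0.013
```

```bash
python3 - <<'E'
from h import *
from plant import manip,cams
S=cams.snapshot("scene")
crop(S["pixels"],210,90,360,290,3,"pics/s2z.png")
plan(manip.observe(),[.6045,-.105,.160],.313)
E
```

```text
at [ 0.6052 -0.1037  0.1618] yaw 0.318 z [ 0.003 -0.001 -1.   ] j6 0.991 F [ 0.3 -0.9  5.7] w 0.0127 t 3.35
shift [-1.1  1.   1.8] turn 0.005 min rows 0.04738742689391882 0.036362814121095266
```

View pics/s2z.png

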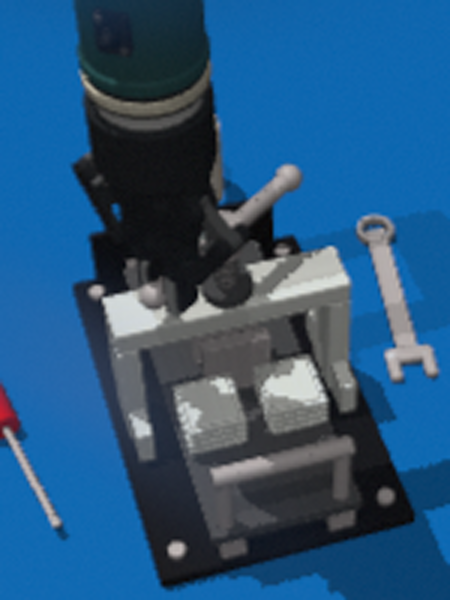

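It's gripped: opening 13 mm, the bar's thickness. Starting the first half turn.

step_arm(targets=[{"claw": -1,"xyz": [-0.4,-6.9,-0.2],"turn": -0.1257},{"claw": -1,"xyz": [-1.7,-13.7,-0.4],"turn": -0.2513},{"claw": -1,"xyz": [-3.9,-20.3,-0.6],"turn": -0.377},{"claw": -1,"xyz": [-6.8,-26.5,-0.8],"turn": -0.5027},{"claw": -1,"xyz": [-10.5,-32.3,-1.0],"turn": -0.6283}])

```text
time: 3.85
tcp_pos: [0.5851, -0.0761, 0.1627]
tcp_rot: [0.001, 0.889, 0.458, 0.001]
contact_force: [1.8, -1.9, 4.8]
grip_width: 0.0127
```

```bash
python3 - <<'E'
from h import *
from plant import manip,cams
S=cams.snapshot("scene")
crop(S["pixels"],210,90,360,290,3,"pics/s3z.png")
o=manip.observe()
plan(o,[.6045,-.105,.160],.313)
print(np.linalg.norm(o["tcp_pos"][:2]-[.5525,-.122]),o["wrist_torque"])
E
```

```text
at [ 0.5843 -0.0756  0.1628] yaw 0.955 z [ 0.003 -0.001 -1.   ] j6 0.391 F [ 0.9 -2.3  6. ] w 0.0128 t 3.9
shift [-12.4  33.5   2.8] turn 0.642 min rows 0.7164385067760592 4.28525627830318
0.05628864507569021 [-0.25145012 -0.24348646 -0.00566991]
```

View pics/s3z.png

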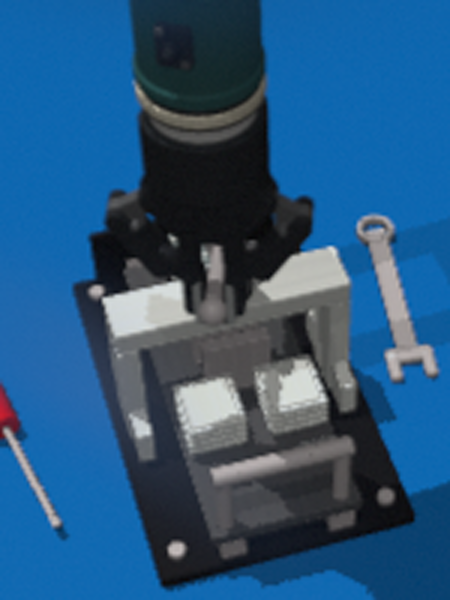

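The bar turned with the gripper (ball now at zoom (213,310)) and forces are low. Continuing.

step_arm(targets=[{"claw": -1,"xyz": [-0.4,-6.9,-0.2],"turn": -0.1257},{"claw": -1,"xyz": [-1.7,-13.7,-0.4],"turn": -0.2513},{"claw": -1,"xyz": [-3.9,-20.3,-0.6],"turn": -0.377},{"claw": -1,"xyz": [-6.8,-26.5,-0.8],"turn": -0.5027},{"claw": -1,"xyz": [-10.5,-32.3,-1.0],"turn": -0.6283}])

```text
time: 4.4
tcp_pos: [0.5525, -0.065, 0.1637]
tcp_rot: [0.001, 0.705, 0.71, 0.001]
contact_force: [1.1, -0.3, 6.7]
grip_width: 0.0125
```

step_arm(targets=[{"claw": -1,"xyz": [-0.4,-6.9,-0.2],"turn": -0.1257},{"claw": -1,"xyz": [-1.7,-13.7,-0.4],"turn": -0.2513},{"claw": -1,"xyz": [-3.9,-20.3,-0.6],"turn": -0.377},{"claw": -1,"xyz": [-6.8,-26.5,-0.8],"turn": -0.5027},{"claw": -1,"xyz": [-10.5,-32.3,-1.0],"turn": -0.6283}])

```text
time: 4.9
tcp_pos: [0.5193, -0.075, 0.1646]
tcp_rot: [-0.0, 0.451, 0.893, 0.001]
contact_force: [-1.8, 0.5, 7.4]
grip_width: 0.0132
```

step_arm(targets=[{"claw": -1,"xyz": [-0.4,-6.9,-0.2],"turn": -0.1257},{"claw": -1,"xyz": [-1.7,-13.7,-0.4],"turn": -0.2513},{"claw": -1,"xyz": [-3.9,-20.3,-0.6],"turn": -0.377},{"claw": -1,"xyz": [-6.8,-26.5,-0.8],"turn": -0.5027},{"claw": -1,"xyz": [-10.5,-32.3,-1.0],"turn": -0.6283}])

```text
time: 5.4
tcp_pos: [0.498, -0.1027, 0.1656]
tcp_rot: [-0.002, 0.153, 0.988, 0.001]
contact_force: [-6.7, 1.2, 10.9]
grip_width: 0.0131
```

```bash
python3 - <<'E'
from h import *
from plant import manip,cams
o=manip.observe()
plan(o,[.6045,-.105,.160],.313)
print(np.linalg.norm(o["tcp_pos"][:2]-[.5525,-.122]),o["wrist_torque"])
E
```

```text
at [ 0.498  -0.1027  0.1656] yaw 2.834 z [-0.003  0.002 -1.   ] j6 -1.579 F [-6.7  1.2 10.9] w 0.0131 t 5.4
shift [-102.3   30.     5.3] turn 2.521 min rows 2.1338580734777786 16.821022644879662
0.057849961716708406 [ 0.26992332  0.97714953 -0.38098348]
```

step_arm(targets=[{"claw": -1,"xyz": [-0.4,-6.9,-0.2],"turn": -0.1257},{"claw": -1,"xyz": [-1.7,-13.7,-0.4],"turn": -0.2513},{"claw": -1,"xyz": [-3.9,-20.3,-0.6],"turn": -0.377},{"claw": -1,"xyz": [-6.8,-26.5,-0.8],"turn": -0.5027},{"claw": -1,"xyz": [-10.5,-32.3,-1.0],"turn": -0.6283}])

```text
time: 5.9
tcp_pos: [0.4987, -0.1382, 0.1665]
tcp_rot: [-0.001, -0.159, 0.987, -0.0]
contact_force: [-5.2, -2.1, 8.9]
grip_width: 0.0119
```

step_arm(targets=[{"claw": 1,"xyz": [0,0,0],"turn": 0},{"claw": 1,"xyz": [0,0,0],"turn": 0},{"claw": 1,"xyz": [0,0,0],"turn": 0},{"claw": 1,"xyz": [0,0,-20],"turn": 0},{"claw": 1,"xyz": [0,0,-50],"turn": 0}])

```text
time: 6.4
tcp_pos: [0.4983, -0.1363, 0.2125]
tcp_rot: [-0.003, -0.158, 0.987, 0.002]
contact_force: [0.6, 0.0, 0.2]
grip_width: 0.0828
```

```bash
python3 - <<'E'
from h import *
from plant import manip,cams
T=cams.snapshot("top")
crop(T["pixels"],310,180,450,310,5,"pics/t4z.png")
S=cams.snapshot("scene")
crop(S["pixels"],210,90,360,290,3,"pics/s4z.png")
o=manip.observe()
plan(o,[.6045,-.105,.160],.313)
E
```

```text
at [ 0.5018 -0.1376  0.2195] yaw -2.823 z [ 0.007 -0.002 -1.   ] j6 -2.266 F [-0.1  0.1  1. ] w 0.0856 t 6.5
shift [-107.4   -0.9   60.1] turn -3.136 min rows 2.4620446071067175 20.922813711725222
```

View pics/t4z.png

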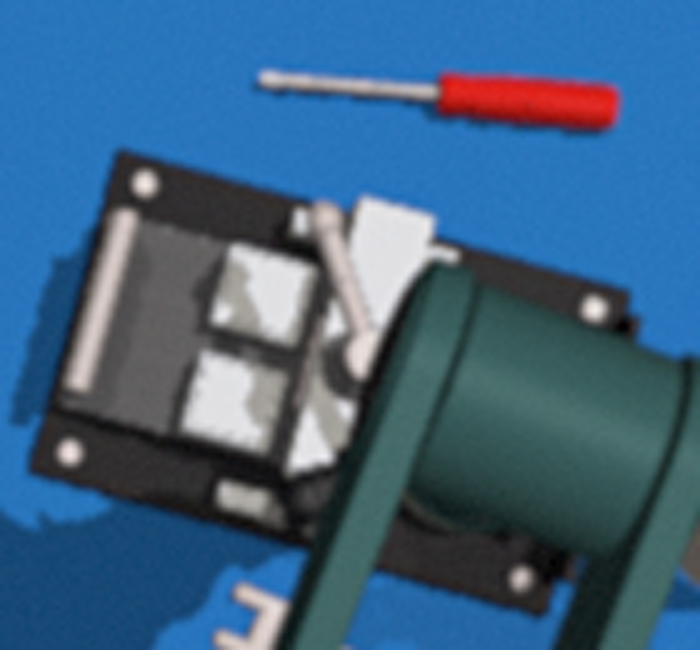

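View pics/s4z.png

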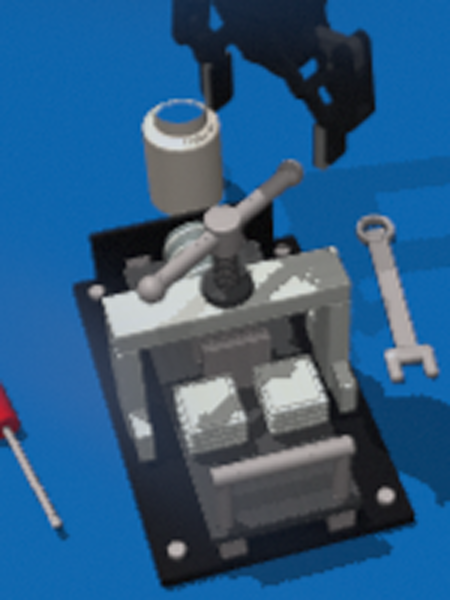

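The half turn worked: the bar is back at the same heading (top zoom ball at (325,215)), it stands higher, and the carriage is home. Unwinding the wrist above the bar by π.

step_arm(targets=[{"claw": 1,"xyz": [0,0,0],"turn": 0.145},{"claw": 1,"xyz": [0,0,0],"turn": 0.29},{"claw": 1,"xyz": [0,0,0],"turn": 0.435},{"claw": 1,"xyz": [0,0,0],"turn": 0.58},{"claw": 1,"xyz": [0,0,0],"turn": 0.725}])

```text
time: 7.0
tcp_pos: [0.4995, -0.1368, 0.2139]
tcp_rot: [-0.001, 0.205, 0.979, 0.0]
contact_force: [0.1, -0.1, -0.4]
grip_width: 0.0854
```

step_arm(targets=[{"claw": 1,"xyz": [0,0,0],"turn": 0.145},{"claw": 1,"xyz": [0,0,0],"turn": 0.29},{"claw": 1,"xyz": [0,0,0],"turn": 0.435},{"claw": 1,"xyz": [0,0,0],"turn": 0.58},{"claw": 1,"xyz": [0,0,0],"turn": 0.725}])

```text
time: 7.5
tcp_pos: [0.4995, -0.1368, 0.2139]
tcp_rot: [-0.001, 0.539, 0.842, 0.0]
contact_force: [0.2, -1.6, 0.3]
grip_width: 0.0855
```

step_arm(targets=[{"claw": 1,"xyz": [0,0,0],"turn": 0.145},{"claw": 1,"xyz": [0,0,0],"turn": 0.29},{"claw": 1,"xyz": [0,0,0],"turn": 0.435},{"claw": 1,"xyz": [0,0,0],"turn": 0.58},{"claw": 1,"xyz": [0,0,0],"turn": 0.725}])

```text
time: 8.0
tcp_pos: [0.4995, -0.1368, 0.2139]
tcp_rot: [-0.001, 0.802, 0.597, -0.0]
contact_force: [0.2, -0.5, -0.3]
grip_width: 0.0854
```

step_arm(targets=[{"claw": 1,"xyz": [0,0,0],"turn": 0.145},{"claw": 1,"xyz": [0,0,0],"turn": 0.29},{"claw": 1,"xyz": [0,0,0],"turn": 0.435},{"claw": 1,"xyz": [0,0,0],"turn": 0.58},{"claw": 1,"xyz": [0,0,0],"turn": 0.725}])

```text
time: 8.5
tcp_pos: [0.4995, -0.1368, 0.2139]
tcp_rot: [-0.001, 0.962, 0.273, -0.001]
contact_force: [1.2, 0.7, 0.5]
grip_width: 0.0854
```

step_arm(targets=[{"claw": 1,"xyz": [0,0,0],"turn": 0.12},{"claw": 1,"xyz": [0,0,0],"turn": 0.24},{"claw": 1,"xyz": [0,0,0],"turn": 0.24},{"claw": 1,"xyz": [0,0,0],"turn": 0.24},{"claw": 1,"xyz": [0,0,0],"turn": 0.24}])

```text
time: 9.0
tcp_pos: [0.4997, -0.1373, 0.2148]
tcp_rot: [-0.0, 0.987, 0.16, -0.0]
contact_force: [0.8, -0.2, -0.4]
grip_width: 0.0855
```

```bash
python3 - <<'E'
from h import *
from plant import manip,cams
o=manip.observe()
plan(o,[.5525-.055*np.cos(.318),-.122-.055*np.sin(.318),.165],.318)
E
```

```text
at [ 0.4997 -0.1373  0.2148] yaw 0.322 z [-0.001  0.    -1.   ] j6 0.871 F [ 0.8 -0.2 -0.4] w 0.0855 t 9.0
shift [-0.1  2.  49.8] turn 0.004 min rows 0.9978026292268847 0.0256917909006055
```

step_arm(targets=[{"claw": 1,"xyz": [0,1,25],"turn": 0},{"claw": 1,"xyz": [0,1,49],"turn": 0},{"claw": -1,"xyz": [0,1,49],"turn": 0},{"claw": -1,"xyz": [0,1,49],"turn": 0},{"claw": -1,"xyz": [0,1,49],"turn": 0}])

```text
time: 9.5
tcp_pos: [0.501, -0.1387, 0.1679]
tcp_rot: [0.001, 0.987, 0.16, 0.001]
contact_force: [-0.1, -0.1, 0.1]
grip_width: 0.044
```

step_arm(targets=[{"claw": -1,"xyz": [0,0,0],"turn": 0},{"claw": -1,"xyz": [0,0,0],"turn": 0},{"claw": -1,"xyz": [0,0,0],"turn": 0},{"claw": -1,"xyz": [0,0,0],"turn": 0},{"claw": -1,"xyz": [0,0,0],"turn": 0}])

```text
time: 10.0
tcp_pos: [0.5007, -0.1384, 0.1676]
tcp_rot: [0.0, 0.987, 0.159, 0.001]
contact_force: [-1.3, 0.7, 5.9]
grip_width: 0.0113
```

step_arm(targets=[{"claw": -1,"xyz": [0.4,6.9,-0.2],"turn": -0.1257},{"claw": -1,"xyz": [1.7,13.7,-0.4],"turn": -0.2513},{"claw": -1,"xyz": [3.9,20.3,-0.6],"turn": -0.377},{"claw": -1,"xyz": [6.8,26.5,-0.8],"turn": -0.5027},{"claw": -1,"xyz": [10.5,32.3,-1.0],"turn": -0.6283}])

```text
time: 10.5
tcp_pos: [0.5203, -0.1654, 0.1686]
tcp_rot: [-0.0, 0.888, 0.459, 0.0]
contact_force: [-3.3, 2.8, 6.8]
grip_width: 0.0114
```

```bash
python3 - <<'E'
from h import *
from plant import manip,cams
S=cams.snapshot("scene")
crop(S["pixels"],210,90,360,290,3,"pics/s5z.png")
o=manip.observe()
plan(o,[.6045,-.105,.160],.313)
print(np.linalg.norm(o["tcp_pos"][:2]-[.5525,-.122]),o["wrist_torque"])
E
```

```text
at [ 0.5209 -0.1659  0.1686] yaw 0.958 z [ 0.001  0.001 -1.   ] j6 0.2 F [-2.3  2.6  7.1] w 0.0114 t 10.55
shift [97.9 33.3  8.7] turn 0.645 min rows 2.0761737136066563 4.301172757517151
0.05411180818623679 [0.44016336 0.39215844 0.16214546]
```

View pics/s5z.png

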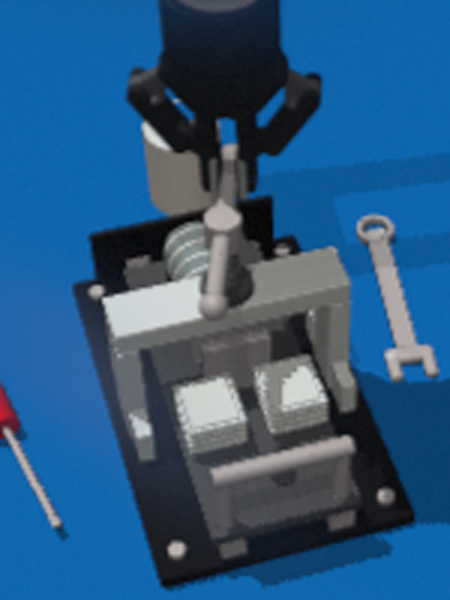

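The bar follows (far ball at zoom (212,300)). I'll skip a little of the rise because the grip sits slightly high.

step_arm(targets=[{"claw": -1,"xyz": [0.4,6.9,0],"turn": -0.1257},{"claw": -1,"xyz": [1.7,13.7,0],"turn": -0.2513},{"claw": -1,"xyz": [3.9,20.3,0],"turn": -0.377},{"claw": -1,"xyz": [6.8,26.5,0],"turn": -0.5027},{"claw": -1,"xyz": [10.5,32.3,0],"turn": -0.6283}])

```text
time: 11.05
tcp_pos: [0.5521, -0.1757, 0.1695]
tcp_rot: [-0.0, 0.703, 0.711, -0.0]
contact_force: [-6.3, 3.2, 9.0]
grip_width: 0.0115
```

step_arm(targets=[{"claw": -1,"xyz": [0.4,6.9,0],"turn": -0.1257},{"claw": -1,"xyz": [1.7,13.7,0],"turn": -0.2513},{"claw": -1,"xyz": [3.9,20.3,0],"turn": -0.377},{"claw": -1,"xyz": [6.8,26.5,0],"turn": -0.5027},{"claw": -1,"xyz": [10.5,32.3,0],"turn": -0.6283}])

```text
time: 11.55
tcp_pos: [0.5837, -0.1652, 0.1703]
tcp_rot: [-0.001, 0.449, 0.894, -0.001]
contact_force: [-9.6, 2.7, 12.8]
grip_width: 0.0114
```

step_arm(targets=[{"claw": -1,"xyz": [0.4,6.9,-0.2],"turn": -0.1257},{"claw": -1,"xyz": [1.7,13.7,-0.4],"turn": -0.2513},{"claw": -1,"xyz": [3.9,20.3,-0.6],"turn": -0.377},{"claw": -1,"xyz": [6.8,26.5,-0.8],"turn": -0.5027},{"claw": -1,"xyz": [10.5,32.3,-1.0],"turn": -0.6283}])

```text
time: 12.05
tcp_pos: [0.6028, -0.1386, 0.1713]
tcp_rot: [-0.001, 0.151, 0.988, -0.001]
contact_force: [-9.9, -1.6, 11.7]
grip_width: 0.0115
```

```bash
python3 - <<'E'
from h import *
from plant import manip,cams
S=cams.snapshot("scene")
crop(S["pixels"],210,90,360,290,3,"pics/s6z.png")
o=manip.observe()
plan(o,[.6045,-.105,.160],.313)
print(np.linalg.norm(o["tcp_pos"][:2]-[.5525,-.122]),o["wrist_torque"])
E
```

```text
at [ 0.603  -0.1378  0.1713] yaw 2.843 z [-0.003 -0.002 -1.   ] j6 -1.587 F [-9.7 -1.5 12.9] w 0.0115 t 12.1
shift [ 8.2 31.8 11.3] turn 2.53 min rows 0.6948270098618896 16.87494432224625
0.05290165959340792 [-0.0063507   1.65039382  0.15638018]
```

View pics/s6z.png

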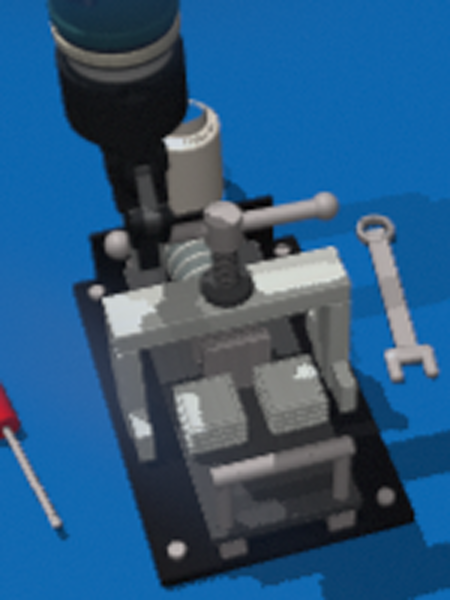

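step_arm(targets=[{"claw": -1,"xyz": [0.4,6.9,-0.2],"turn": -0.1257},{"claw": -1,"xyz": [1.7,13.7,-0.4],"turn": -0.2513},{"claw": -1,"xyz": [3.9,20.3,-0.6],"turn": -0.377},{"claw": -1,"xyz": [6.8,26.5,-0.8],"turn": -0.5027},{"claw": -1,"xyz": [10.5,32.3,-1.0],"turn": -0.6283}])

```text
time: 12.6
tcp_pos: [0.6028, -0.1059, 0.1723]
tcp_rot: [-0.001, -0.161, 0.987, -0.002]
contact_force: [-10.4, -3.2, 11.9]
grip_width: 0.0116
```

step_arm(targets=[{"claw": 1,"xyz": [0,0,0],"turn": 0},{"claw": 1,"xyz": [0,0,0],"turn": 0},{"claw": 1,"xyz": [0,0,0],"turn": 0},{"claw": 1,"xyz": [0,0,-20],"turn": 0},{"claw": 1,"xyz": [0,0,-50],"turn": 0}])

```text
time: 13.1
tcp_pos: [0.6033, -0.1035, 0.2159]
tcp_rot: [-0.003, -0.159, 0.987, 0.002]
contact_force: [-0.3, -0.2, 0.2]
grip_width: 0.0822
```

step_arm(targets=[{"claw": 1,"xyz": [0,0,0],"turn": 0.145},{"claw": 1,"xyz": [0,0,0],"turn": 0.29},{"claw": 1,"xyz": [0,0,0],"turn": 0.435},{"claw": 1,"xyz": [0,0,0],"turn": 0.58},{"claw": 1,"xyz": [0,0,0],"turn": 0.725}])

```text
time: 13.6
tcp_pos: [0.6046, -0.1038, 0.2183]
tcp_rot: [-0.001, 0.204, 0.979, 0.0]
contact_force: [-0.4, -0.3, 0.6]
grip_width: 0.0853
```

```bash
python3 - <<'E'
from h import *
from plant import manip,cams
T=cams.snapshot("top")
crop(T["pixels"],310,180,450,310,5,"pics/t7z.png")
S=cams.snapshot("scene")
crop(S["pixels"],210,90,360,290,3,"pics/s7z.png")
o=manip.observe()
plan(o,[.6045,-.105,.160],.313)
E
```

```text
at [ 0.6046 -0.1038  0.2184] yaw 2.737 z [-0.001  0.    -1.   ] j6 -1.428 F [ 0.2 -0.4  0.6] w 0.085 t 13.7
shift [-0.5 -1.1 58.4] turn 2.424 min rows 1.167314641088252 16.16822860161224
```

View pics/t7z.png

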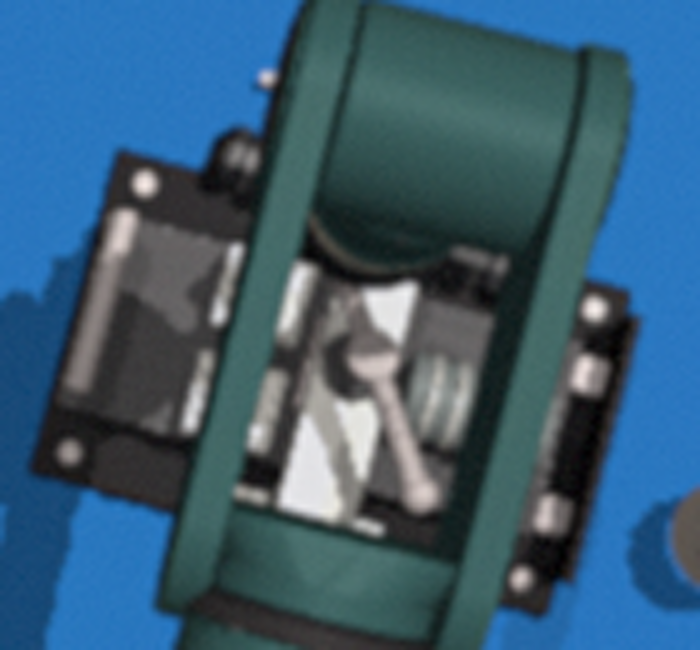

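View pics/s7z.png

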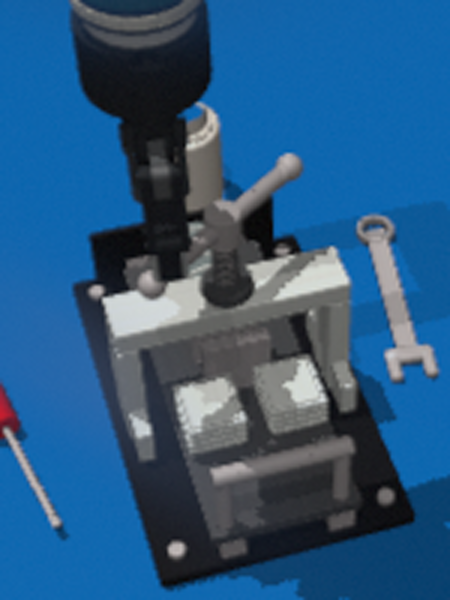

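Two half turns are done and the bar heading is the same again (about 6.9 rad). The carriage is home. I'll unwind and regrip.

step_arm(targets=[{"claw": 1,"xyz": [0,0,0],"turn": 0.145},{"claw": 1,"xyz": [0,0,0],"turn": 0.29},{"claw": 1,"xyz": [0,0,0],"turn": 0.435},{"claw": 1,"xyz": [0,0,0],"turn": 0.58},{"claw": 1,"xyz": [0,0,0],"turn": 0.725}])

```text
time: 14.2
tcp_pos: [0.6046, -0.1038, 0.2186]
tcp_rot: [-0.0, 0.536, 0.844, -0.0]
contact_force: [-0.0, -0.7, -0.3]
grip_width: 0.0856
```

step_arm(targets=[{"claw": 1,"xyz": [0,0,0],"turn": 0.145},{"claw": 1,"xyz": [0,0,0],"turn": 0.29},{"claw": 1,"xyz": [0,0,0],"turn": 0.435},{"claw": 1,"xyz": [0,0,0],"turn": 0.58},{"claw": 1,"xyz": [0,0,0],"turn": 0.725}])

```text
time: 14.7
tcp_pos: [0.6046, -0.1038, 0.2186]
tcp_rot: [-0.0, 0.801, 0.599, -0.0]
contact_force: [1.0, -0.6, 1.0]
grip_width: 0.0853
```

step_arm(targets=[{"claw": 1,"xyz": [0,0,0],"turn": 0.145},{"claw": 1,"xyz": [0,0,0],"turn": 0.29},{"claw": 1,"xyz": [0,0,0],"turn": 0.435},{"claw": 1,"xyz": [0,0,0],"turn": 0.58},{"claw": 1,"xyz": [0,0,0],"turn": 0.725}])

```text
time: 15.2
tcp_pos: [0.6046, -0.1038, 0.2186]
tcp_rot: [-0.0, 0.961, 0.276, -0.0]
contact_force: [-0.4, 0.3, 0.2]
grip_width: 0.0853
```

step_arm(targets=[{"claw": 1,"xyz": [0,0,0],"turn": 0.12},{"claw": 1,"xyz": [0,0,0],"turn": 0.24},{"claw": 1,"xyz": [0,0,0],"turn": 0.24},{"claw": 1,"xyz": [0,0,0],"turn": 0.24},{"claw": 1,"xyz": [0,0,0],"turn": 0.24}])

```text
time: 15.7
tcp_pos: [0.6045, -0.1038, 0.2191]
tcp_rot: [-0.0, 0.987, 0.161, -0.0]
contact_force: [-0.1, -0.1, -0.1]
grip_width: 0.0854
```

```bash
python3 - <<'E'
from h import *
from plant import manip,cams
o=manip.observe()
plan(o,[.5525+.055*np.cos(.32),-.122+.055*np.sin(.32),.169],.32)
E
```

```text
at [ 0.6045 -0.1038  0.2191] yaw 0.324 z [-0.  0. -1.] j6 0.984 F [-0.1 -0.1 -0.1] w 0.0854 t 15.7
shift [-0.1  0.9 50.1] turn 0.004 min rows 1.0012284164195915 0.029310730443338956
```

step_arm(targets=[{"claw": 1,"xyz": [0,0,25],"turn": 0},{"claw": 1,"xyz": [0,0,51],"turn": 0},{"claw": -1,"xyz": [0,0,51],"turn": 0},{"claw": -1,"xyz": [0,0,51],"turn": 0},{"claw": -1,"xyz": [0,0,51],"turn": 0}])

```text
time: 16.2
tcp_pos: [0.6054, -0.1041, 0.1702]
tcp_rot: [0.001, 0.987, 0.16, 0.001]
contact_force: [0.3, -0.0, 0.4]
grip_width: 0.0437
```

step_arm(targets=[{"claw": -1,"xyz": [0,0,0],"turn": 0},{"claw": -1,"xyz": [0,0,0],"turn": 0},{"claw": -1,"xyz": [0,0,0],"turn": 0},{"claw": -1,"xyz": [0,0,0],"turn": 0},{"claw": -1,"xyz": [0,0,0],"turn": 0}])

```text
time: 16.7
tcp_pos: [0.6056, -0.1043, 0.1701]
tcp_rot: [0.001, 0.987, 0.16, 0.002]
contact_force: [1.3, -1.9, 5.0]
grip_width: 0.0129
```

step_arm(targets=[{"claw": -1,"xyz": [-0.4,-6.9,-0.2],"turn": -0.1257},{"claw": -1,"xyz": [-1.7,-13.7,-0.4],"turn": -0.2513},{"claw": -1,"xyz": [-3.9,-20.3,-0.6],"turn": -0.377},{"claw": -1,"xyz": [-6.8,-26.5,-0.8],"turn": -0.5027},{"claw": -1,"xyz": [-10.5,-32.3,-1.0],"turn": -0.6283}])

```text
time: 17.2
tcp_pos: [0.5857, -0.0764, 0.1711]
tcp_rot: [0.001, 0.888, 0.46, 0.002]
contact_force: [2.0, -0.4, 5.9]
grip_width: 0.0133
```

step_arm(targets=[{"claw": -1,"xyz": [-0.4,-6.9,-0.2],"turn": -0.1257},{"claw": -1,"xyz": [-1.7,-13.7,-0.4],"turn": -0.2513},{"claw": -1,"xyz": [-3.9,-20.3,-0.6],"turn": -0.377},{"claw": -1,"xyz": [-6.8,-26.5,-0.8],"turn": -0.5027},{"claw": -1,"xyz": [-10.5,-32.3,-1.0],"turn": -0.6283}])

```text
time: 17.7
tcp_pos: [0.5527, -0.065, 0.1721]
tcp_rot: [0.001, 0.702, 0.712, 0.002]
contact_force: [1.0, 1.9, 6.1]
grip_width: 0.0128
```

step_arm(targets=[{"claw": -1,"xyz": [-0.4,-6.9,-0.2],"turn": -0.1257},{"claw": -1,"xyz": [-1.7,-13.7,-0.4],"turn": -0.2513},{"claw": -1,"xyz": [-3.9,-20.3,-0.6],"turn": -0.377},{"claw": -1,"xyz": [-6.8,-26.5,-0.8],"turn": -0.5027},{"claw": -1,"xyz": [-10.5,-32.3,-1.0],"turn": -0.6283}])

```text
time: 18.2
tcp_pos: [0.5192, -0.075, 0.173]
tcp_rot: [-0.001, 0.448, 0.894, 0.002]
contact_force: [-2.8, 3.4, 8.4]
grip_width: 0.0128
```

```bash
python3 - <<'E'
from h import *
from plant import manip,cams
o=manip.observe()
plan(o,[.5525+.055*np.cos(2.76),-.122+.055*np.sin(2.76),.174],2.80)
print(o["wrist_torque"])
S=cams.snapshot("scene")
crop(S["pixels"],210,90,360,290,3,"pics/s8z.png")
E
```

```text
at [ 0.5192 -0.075   0.173 ] yaw 2.213 z [ 0.001  0.004 -1.   ] j6 -0.896 F [-2.8  3.4  8.4] w 0.0128 t 18.2
shift [-10.6 -30.1  -1.1] turn -0.587 min rows 0.638422944727707 3.9190768220745253
[ 0.73043453  0.42682235 -0.29122332]
```

View pics/s8z.png

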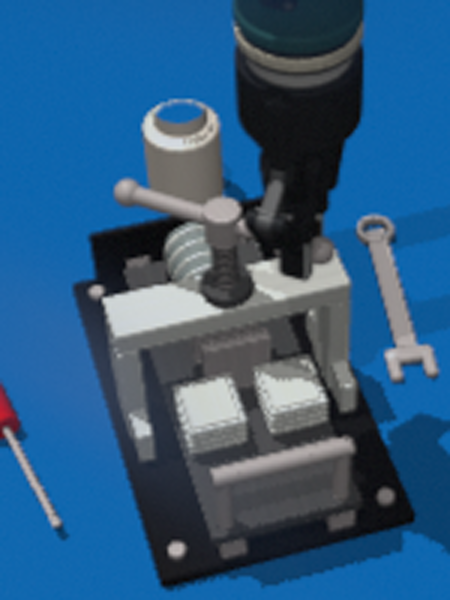

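step_arm(targets=[{"claw": -1,"xyz": [-0.4,-6.9,-0.2],"turn": -0.1257},{"claw": -1,"xyz": [-1.7,-13.7,-0.4],"turn": -0.2513},{"claw": -1,"xyz": [-3.9,-20.3,-0.6],"turn": -0.377},{"claw": -1,"xyz": [-6.8,-26.5,-0.8],"turn": -0.5027},{"claw": -1,"xyz": [-9.6,-31.0,-0.9],"turn": -0.6}])

```text
time: 18.75
tcp_pos: [0.4984, -0.1015, 0.1739]
tcp_rot: [-0.002, 0.164, 0.986, 0.001]
contact_force: [-7.8, 3.8, 11.9]
grip_width: 0.0134
```

step_arm(targets=[{"claw": -1,"xyz": [0,-1,0],"turn": -0.02},{"claw": -1,"xyz": [0,-2,0],"turn": -0.036},{"claw": -1,"xyz": [0,-2,0],"turn": -0.036},{"claw": -1,"xyz": [0,-2,0],"turn": -0.036},{"claw": -1,"xyz": [0,-2,0],"turn": -0.036}])

```text
time: 19.25
tcp_pos: [0.4977, -0.1035, 0.174]
tcp_rot: [-0.002, 0.149, 0.989, 0.001]
contact_force: [-6.9, 3.8, 11.8]
grip_width: 0.0136
```

```bash
python3 - <<'E'
from h import *
from plant import manip,cams
o=manip.observe()
plan(o,[.5525+.055*np.cos(2.76),-.122+.055*np.sin(2.76),.174],2.80)
print(o["wrist_torque"])
E
```

```text
at [ 0.4977 -0.1035  0.174 ] yaw 2.843 z [-0.004  0.003 -1.   ] j6 -1.59 F [-6.9  3.8 11.8] w 0.0136 t 19.25
shift [-3.   3.  -0.1] turn 0.043 min rows 0.0856225433399189 0.28558067849938035
[ 0.57400162  1.28720711 -0.16144707]
```

step_arm(targets=[{"claw": 1,"xyz": [0,0,0],"turn": 0},{"claw": 1,"xyz": [0,0,0],"turn": 0},{"claw": 1,"xyz": [0,0,0],"turn": 0},{"claw": 1,"xyz": [0,0,-25],"turn": 0},{"claw": 1,"xyz": [0,0,-60],"turn": 0}])

```text
time: 19.75
tcp_pos: [0.4983, -0.1045, 0.2294]
tcp_rot: [-0.004, 0.149, 0.989, 0.001]
contact_force: [0.9, -0.9, 0.5]
grip_width: 0.0841
```

```bash
python3 - <<'E'
from h import *
from plant import manip,cams
o=manip.observe()
T=cams.snapshot("top")
crop(T["pixels"],310,180,450,310,5,"pics/t9z.png")
S=cams.snapshot("scene")
crop(S["pixels"],210,90,360,290,3,"pics/s9z.png")
plan(o,[.589,.0085,.235],2.858)
E
```

```text
at [ 0.4983 -0.1045  0.2294] yaw 2.843 z [-0.007  0.003 -1.   ] j6 -1.59 F [ 0.9 -0.9  0.5] w 0.0841 t 19.75
shift [-53.4 134.7  -6. ] turn -0.015 min rows 2.9001842550652777 0.1020664158365049
```

View pics/t9z.png

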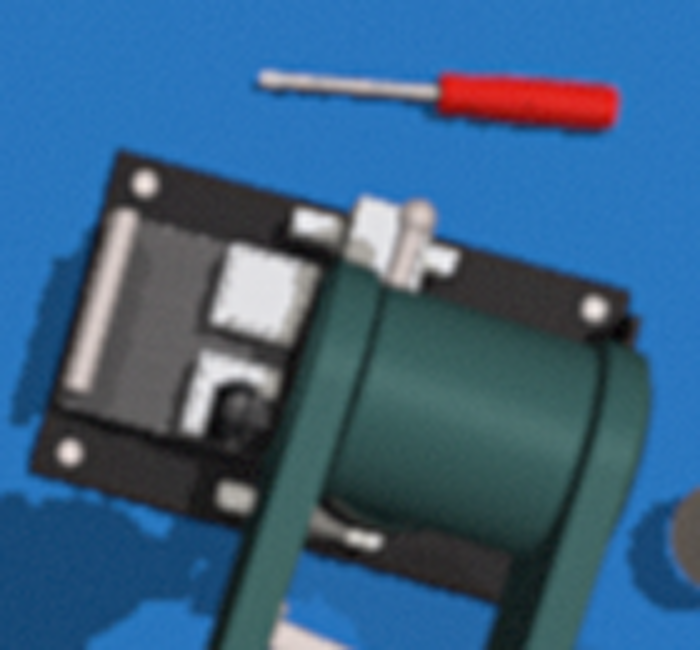

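View pics/s9z.png

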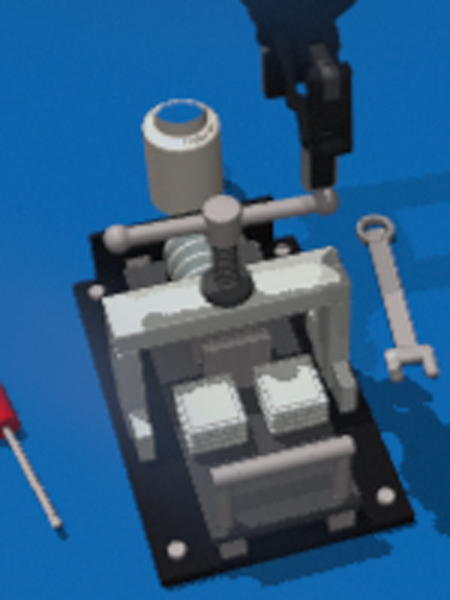

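The bar now lies along the bridge, at the stop (balls at scene zoom (117,238) and (325,201)). The pull bar is unmoved at top zoom (105,300). Moving over the pull bar.

step_arm(targets=[{"claw": 1,"xyz": [-10,27,-6],"turn": 0},{"claw": 1,"xyz": [-26,65,-6],"turn": -0.015},{"claw": 1,"xyz": [-42,103,-6],"turn": -0.015},{"claw": 1,"xyz": [-53,134,-6],"turn": -0.015},{"claw": 1,"xyz": [-53,134,24],"turn": -0.015}])

```text
time: 20.35
tcp_pos: [0.5939, 0.0108, 0.2111]
tcp_rot: [0.004, 0.139, 0.99, 0.001]
contact_force: [-0.0, -0.3, 0.4]
grip_width: 0.0855
```

```bash
python3 - <<'E'
from h import *
from plant import manip,cams
S=cams.snapshot("scene");T=cams.snapshot("top")
crop(T["pixels"],310,180,450,310,5,"pics/t10z.png")
crop(S["pixels"],210,90,360,290,3,"pics/s10z.png")
s=lambda u,v:((u+.5)/3-.5+210,(v+.5)/3-.5+90)
a=onz(S,*s(117,238),.195);b=onz(S,*s(325,201),.195);d=a-b
print(a,b,np.linalg.norm(d),"angle",3*np.pi+np.arctan2(d[1],d[0])+.284)
plan(manip.observe(),[.589,.0085,.076],2.858)
E
```

```text
[ 0.61869248 -0.14373951  0.195     ] [ 0.48485196 -0.09676418  0.195     ] 0.14184487238889862 angle 9.371230487204231
at [0.5878 0.0086 0.2021] yaw 2.859 z [-0.011  0.001 -1.   ] j6 -1.37 F [-1.5 -0.3 -0.4] w 0.0849 t 20.45
shift [ -2.6   0.6 126.1] turn 0.001 min rows 2.522840112756788 0.009383992222465715
```

View pics/s10z.png

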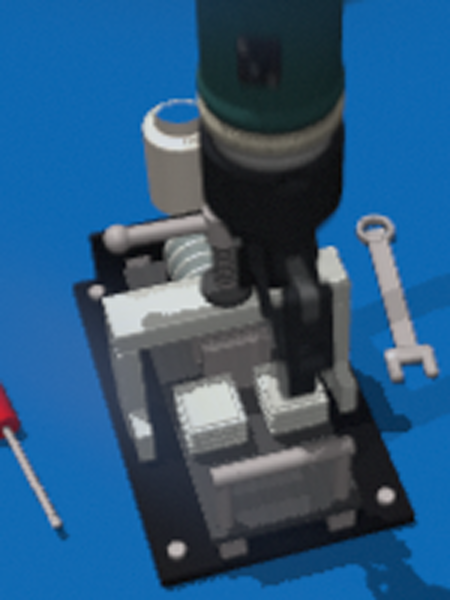

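View pics/t10z.png

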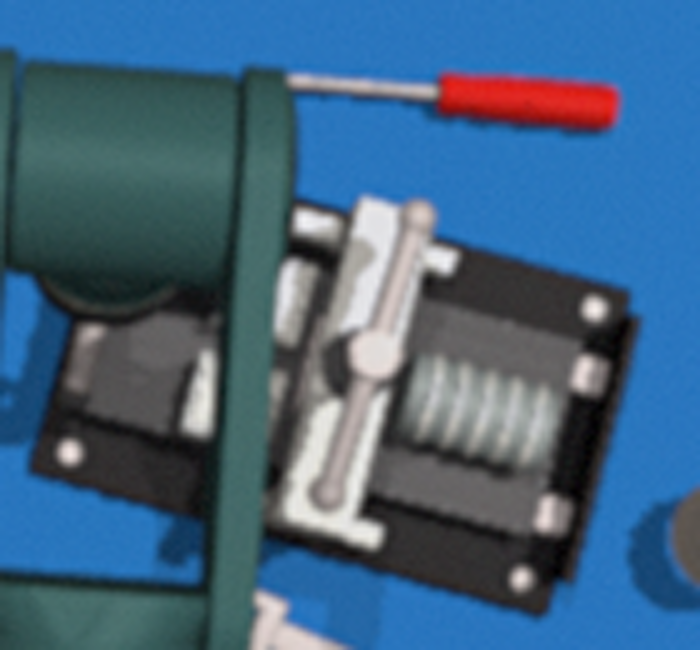

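step_arm(targets=[{"claw": 1,"xyz": [0,0,30],"turn": 0},{"claw": 1,"xyz": [0,0,60],"turn": 0},{"claw": 1,"xyz": [0,0,85],"turn": 0},{"claw": 1,"xyz": [0,0,85],"turn": 0},{"claw": 1,"xyz": [0,0,85],"turn": 0}])

```text
time: 20.95
tcp_pos: [0.5897, 0.0069, 0.1236]
tcp_rot: [-0.0, 0.142, 0.99, 0.0]
contact_force: [1.1, -0.7, 0.1]
grip_width: 0.0854
```

```bash
python3 - <<'E'
from h import *
from plant import manip,cams
S=cams.snapshot("scene");T=cams.snapshot("top")
crop(S["pixels"],210,90,360,290,3,"pics/s11z.png")
t=lambda u,v:((u+.5)/5-.5+310,(v+.5)/5-.5+180)
a=onz(T,*t(420,214),.195);b=onz(T,*t(326,495),.195);d=a-b
print(a,b,"angle",3*np.pi+np.arctan2(d[1],d[0])+.284)
plan(manip.observe(),[.589,.0085,.076],2.858)
E
```

```text
[ 0.62131711 -0.1464404   0.195     ] [ 0.4840642  -0.09795174  0.195     ] angle 9.36918439069077
at [0.5911 0.007  0.1257] yaw 2.857 z [ 0.004 -0.    -1.   ] j6 -1.37 F [0.5 0.  0.5] w 0.0856 t 21.05
shift [ 2.6  0.8 49.7] turn -0.001 min rows 0.99456877868296 0.005637927338527405
```

View pics/s11z.png

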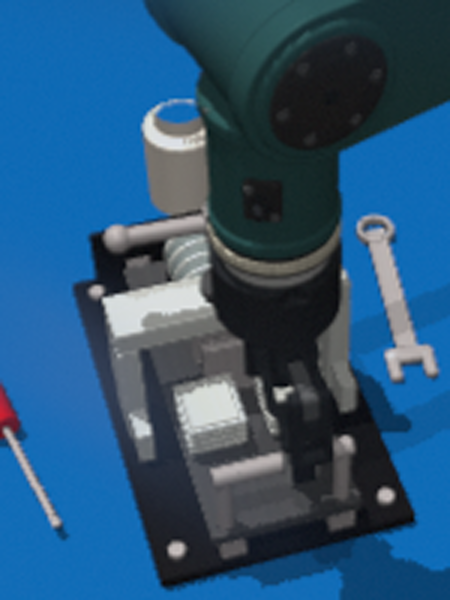

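```bash
python3 - <<'E'
from h import *
from plant import manip,cams
S=cams.snapshot("scene")
o=manip.observe(); M=rot(o["tcp_rot"])
z=lambda p:tuple(((np.array(p)-[210,90])*3).round())
print("tcp",z(proj(S,o["tcp_pos"])),"finger tips",[z(proj(S,o["tcp_pos"]+M[:,1]*k-M[:,2]*.013)) for k in(.05,-.05)],"bar",z(proj(S,[.589,.0085,.095])))
E
```

```text
tcp (np.float64(277.0), np.float64(434.0)) finger tips [(np.float64(299.0), np.float64(481.0)), (np.float64(255.0), np.float64(365.0))] bar (np.float64(282.0), np.float64(462.0))
```

The projections agree: the front fingertip is predicted at (299,481) and seen at about (303,480), and the TCP is above the bar centre. Going down and gripping.

step_arm(targets=[{"claw": 1,"xyz": [0,1,25],"turn": 0},{"claw": 1,"xyz": [0,1,49],"turn": 0},{"claw": 1,"xyz": [0,1,49],"turn": 0},{"claw": -1,"xyz": [0,1,49],"turn": 0},{"claw": -1,"xyz": [0,1,49],"turn": 0}])

```text
time: 21.6
tcp_pos: [0.5917, 0.0083, 0.0767]
tcp_rot: [0.002, 0.141, 0.99, 0.0]
contact_force: [0.7, 0.3, -0.1]
grip_width: 0.0593
```

step_arm(targets=[{"claw": -1,"xyz": [0,0,0],"turn": 0},{"claw": -1,"xyz": [0,0,0],"turn": 0},{"claw": -1,"xyz": [0,0,0],"turn": 0},{"claw": -1,"xyz": [0,0,0],"turn": 0},{"claw": -1,"xyz": [0,0,0],"turn": 0}])

```text
time: 22.1
tcp_pos: [0.5906, 0.0079, 0.0752]
tcp_rot: [0.001, 0.142, 0.99, -0.0]
contact_force: [-0.5, -1.6, 5.0]
grip_width: 0.0123
```

```bash
python3 - <<'E'
from h import *
from plant import manip,cams
plan(manip.observe(),np.array([.589,.0085,.076])+.07*np.array([np.sin(.284),np.cos(.284),0]),2.858)
S=cams.snapshot("scene")
crop(S["pixels"],210,90,360,290,3,"pics/s12z.png")
E
```

```text
at [0.5906 0.0079 0.0752] yaw 2.858 z [ 0.001 -0.001 -1.   ] j6 -1.369 F [-0.5 -1.6  5. ] w 0.0123 t 22.1
shift [ 1.7 70.1 -0.8] turn -0.0 min rows 1.4025731699073125 0.0024803406660081346
```

View pics/s12z.png

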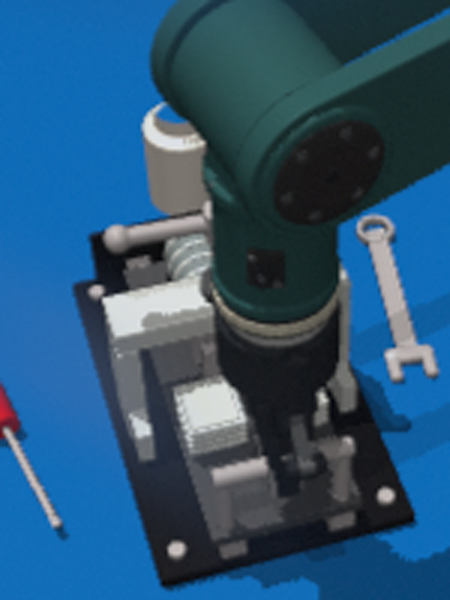

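The pull bar is gripped. Pulling out.

step_arm(targets=[{"claw": -1,"xyz": [0,6,0],"turn": 0},{"claw": -1,"xyz": [0,14,0],"turn": 0},{"claw": -1,"xyz": [0,22,0],"turn": 0},{"claw": -1,"xyz": [0,30,0],"turn": 0},{"claw": -1,"xyz": [0,38,0],"turn": 0}], force=60)

```text
time: 22.65
tcp_pos: [0.6007, 0.0428, 0.0753]
tcp_rot: [0.0, 0.142, 0.99, -0.002]
contact_force: [-3.7, -5.8, 6.3]
grip_width: 0.012
```

step_arm(targets=[{"claw": -1,"xyz": [0,8,0],"turn": 0},{"claw": -1,"xyz": [0,16,0],"turn": 0},{"claw": -1,"xyz": [0,23,0],"turn": 0},{"claw": -1,"xyz": [0,28,0],"turn": 0},{"claw": -1,"xyz": [0,31,0],"turn": 0}])

```text
time: 23.15
tcp_pos: [0.6094, 0.0732, 0.0753]
tcp_rot: [0.0, 0.142, 0.99, -0.002]
contact_force: [-4.5, -5.0, 7.1]
grip_width: 0.0121
```

step_arm(targets=[{"claw": -1,"xyz": [0,1,0],"turn": 0},{"claw": -1,"xyz": [0,2,0],"turn": 0},{"claw": -1,"xyz": [0,2,0],"turn": 0},{"claw": -1,"xyz": [0,2,0],"turn": 0},{"claw": -1,"xyz": [0,2,0],"turn": 0}])

```text
time: 23.65
tcp_pos: [0.6098, 0.0743, 0.0753]
tcp_rot: [-0.0, 0.142, 0.99, -0.002]
contact_force: [-4.0, -5.7, 7.7]
grip_width: 0.012
```

```bash
python3 - <<'E'
from h import *
from plant import manip,cams
plan(manip.observe(),np.array([.5906,.0079,.076])+.07*np.array([np.sin(.284),np.cos(.284),0]),2.858)
E
```

```text
at [0.6098 0.0743 0.0753] yaw 2.857 z [-0.001 -0.004 -1.   ] j6 -1.254 F [-4.  -5.7  7.7] w 0.012 t 23.65
shift [-0.2  0.9 -0.7] turn -0.001 min rows 0.022865280534242336 0.007363692184704467
```

step_arm(targets=[{"claw": -1,"xyz": [0,1,0],"turn": 0},{"claw": -1,"xyz": [0,2,0],"turn": 0},{"claw": -1,"xyz": [0,3,0],"turn": 0},{"claw": -1,"xyz": [0,3,0],"turn": 0},{"claw": -1,"xyz": [0,3,0],"turn": 0}])

```text
time: 24.15
tcp_pos: [0.6097, 0.0743, 0.0752]
tcp_rot: [-0.001, 0.142, 0.99, -0.005]
contact_force: [-5.9, -12.8, 8.2]
grip_width: 0.0123
```

```bash
python3 - <<'E'
from h import *
from plant import manip,cams
plan(manip.observe(),np.array([.5906,.0079,.076])+.07*np.array([np.sin(.284),np.cos(.284),0]),2.858)
E
```

```text
at [0.6097 0.0743 0.0752] yaw 2.856 z [-0.003 -0.009 -1.   ] j6 -1.25 F [ -5.9 -12.8   8.2] w 0.0123 t 24.15
shift [-0.2  0.9 -0.8] turn -0.002 min rows 0.024166009728755152 0.014451551067518439
```

The force rose without motion, so the carriage is at its stop. Easing off, releasing and lifting.

step_arm(targets=[{"claw": -1,"xyz": [0,-2,0],"turn": 0},{"claw": 1,"xyz": [0,-2,0],"turn": 0},{"claw": 1,"xyz": [0,-2,0],"turn": 0},{"claw": 1,"xyz": [0,-2,0],"turn": 0},{"claw": 1,"xyz": [0,-2,0],"turn": 0}])

```text
time: 24.65
tcp_pos: [0.6102, 0.0781, 0.0737]
tcp_rot: [-0.0, 0.141, 0.99, 0.0]
contact_force: [-0.1, 0.7, -0.7]
grip_width: 0.0696
```

step_arm(targets=[{"claw": 1,"xyz": [0,0,-20],"turn": 0},{"claw": 1,"xyz": [0,0,-60],"turn": 0},{"claw": 1,"xyz": [0,0,-105],"turn": 0},{"claw": 1,"xyz": [0,0,-150],"turn": 0},{"claw": 1,"xyz": [0,0,-160],"turn": 0}])

```text
time: 25.15
tcp_pos: [0.6129, 0.0781, 0.2419]
tcp_rot: [0.006, 0.141, 0.99, 0.001]
contact_force: [0.2, -0.7, 0.5]
grip_width: 0.0854
```

step_arm(targets=[{"claw": 1,"xyz": [10,40,0],"turn": 0},{"claw": 1,"xyz": [20,80,0],"turn": 0},{"claw": 1,"xyz": [30,120,0],"turn": 0},{"claw": 1,"xyz": [40,160,0],"turn": 0},{"claw": 1,"xyz": [40,160,0],"turn": 0}])

```text
time: 25.65
tcp_pos: [0.6156, 0.248, 0.2322]
tcp_rot: [-0.001, 0.138, 0.99, 0.001]
contact_force: [0.9, -0.0, 0.1]
grip_width: 0.0852
```

```bash
python3 - <<'E'
from h import *
from plant import manip,cams
plan(manip.observe(),[.6,.07,.2],2.858)
S=cams.snapshot("scene");T=cams.snapshot("top")
crop(S["pixels"],210,90,360,290,3,"pics/s13z.png")
crop(T["pixels"],290,180,450,310,5,"pics/t13z.png")
E
```

```text
at [0.6156 0.248  0.2322] yaw 2.865 z [-0.003  0.002 -1.   ] j6 -0.997 F [ 0.9 -0.   0.1] w 0.0852 t 25.65
shift [ -33.7 -175.5   31.9] turn 0.007 min rows 3.630971374759328 0.045766479913446324
```

View pics/s13z.png

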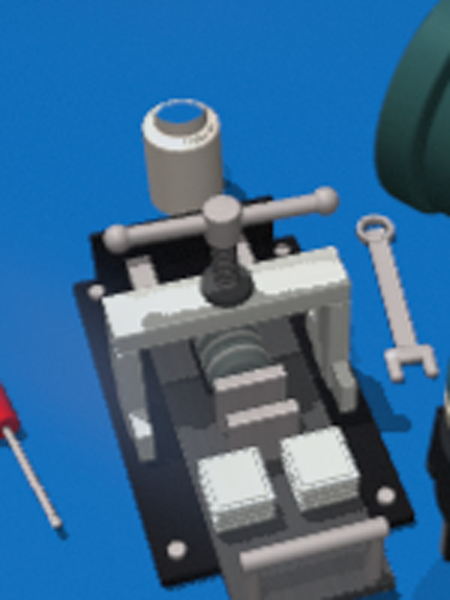

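View pics/t13z.png

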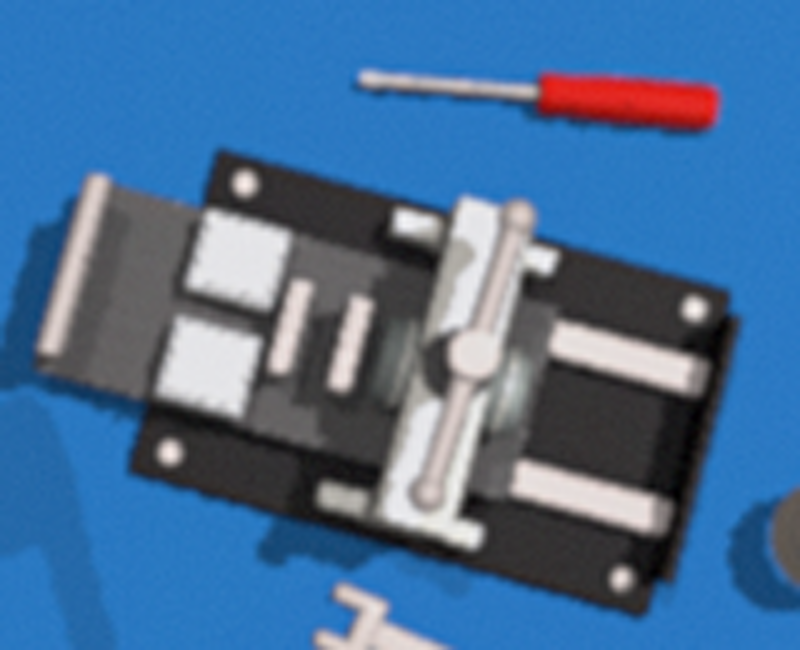

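The carriage is out (pull bar at top zoom (72,265)), the T-bar is unchanged, and the gripper is clear. One settling call, then a last measurement.

step_arm(targets=[{"claw": 1,"xyz": [0,0,0],"turn": 0},{"claw": 1,"xyz": [0,0,0],"turn": 0},{"claw": 1,"xyz": [0,0,0],"turn": 0},{"claw": 1,"xyz": [0,0,0],"turn": 0},{"claw": 1,"xyz": [0,0,0],"turn": 0}])

```text
time: 26.25
tcp_pos: [0.6169, 0.2417, 0.2344]
tcp_rot: [0.0, 0.142, 0.99, 0.0]
contact_force: [0.6, 0.7, -0.4]
grip_width: 0.0851
```

```bash
python3 - <<'E'
from h import *
from plant import manip,cams
S=cams.snapshot("scene");T=cams.snapshot("top")
t=lambda u,v,x,y:((u+.5)/5-.5+x,(v+.5)/5-.5+y)
m=lambda p,q:(p+q)/2
h=m(onz(T,*t(125,115,310,200),.098),onz(T,*t(76,283,310,200),.098))
n=m(onz(T,*t(98,182,290,180),.098),onz(T,*t(48,354,290,180),.098))
print("top travel",np.linalg.norm(n-h))
a=onz(T,*t(520,214,290,180),.195);b=onz(T,*t(426,495,290,180),.195);d=a-b
print("tee",3*np.pi+np.arctan2(d[1],d[0])+.284)
s3=lambda u,v:((u+.5)/3-.5+210,(v+.5)/3-.5+90); s4=lambda u,v:((u+.5)/4-.5+230,(v+.5)/4-.5+130)
h=m(onz(S,*s4(209,474),.098),onz(S,*s4(386,432),.098)); n=m(onz(S,*s3(245,562),.098),onz(S,*s3(382,527),.098))
print("scene travel",np.linalg.norm(n-h))
for im,ref in((S,"pics/scene0.png"),(T,"pics/top0.png")):
    d=cv2.absdiff(im["pixels"],cv2.imread(ref)).max(2); c,_=cv2.findContours((d>50).astype(np.uint8),0,2)
    print(ref,[cv2.boundingRect(x) for x in c if cv2.contourArea(x)>30])
o=manip.observe(); print(o["time"],o["contact_force"].round(1),o["qvel"].round(3))
E
```

```text
top travel 0.06909525189728657
tee 9.36918439069077
scene travel 0.07080699365201906
pics/scene0.png [(392, 365, 64, 59), (283, 260, 60, 44), (275, 238, 29, 29), (303, 232, 27, 28), (268, 208, 52, 31), (523, 191, 19, 9), (295, 173, 23, 15), (289, 170, 8, 9), (244, 155, 47, 38), (291, 145, 32, 19), (559, 119, 9, 13), (528, 88, 112, 158), (487, 10, 35, 28), (551, 0, 69, 109), (331, 0, 268, 325), (517, 0, 16, 8)]
pics/top0.png [(370, 454, 14, 26), (339, 441, 21, 15), (336, 429, 32, 17), (193, 426, 39, 37), (0, 385, 183, 95), (394, 272, 25, 14), (387, 260, 6, 17), (394, 244, 32, 29), (344, 229, 29, 41), (288, 214, 60, 49), (154, 167, 149, 313)]
26.35 [ 0.2 -0.3 -0.9] [ 0.004  0.005 -0.001  0.     0.001  0.   ]
```

```bash
python3 -c "
from plant import ticket
print(ticket.finish_job())"
```

```text
the job is handed in; nothing more can be done
None
```

The screw is undone to within measuring error of its upper stop and the carriage is drawn out to its stop. I handed the job in at about 26 s of the 72 s allowed, and the hand-in gave no verdict.

- **Screw:** I gripped one arm of the T-handle and turned it counter-clockwise in three grips: two half turns, then about 2.5 rad. The last top view puts it at 9.37 rad and an earlier scene view gave the same (needs above 9.1; stop at 9.42). I stopped just short of the stop and did not push against it.
- **Carriage:** It looked home in the images until the screw was up. I then pulled the bar until the force rose from about 7 N to 14 N with no further motion. Measured travel was 69 mm from the top view, 71 mm from the scene view and 69 mm at the gripper (needs above 66).
- **Letting go:** The gripper is open, well clear of everything, with about zero contact force.
- **Bystanders:** Comparing first and last images shows no change at the screwdriver, spanner or filter can. The arm or its shadow covered part of the tester, so that comparison says little there, but the arm never worked near it.
- **Disagreement:** Before moving, two-view heights read about 2–5 mm higher than the text for the T-handle and pull bar. I used the text's heights, and the grips closed to about the bar thickness.

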